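# Present a loose pipe coupling to the bench code reader

### The arm

A 7-joint arm with a two-finger parallel gripper is mounted at the origin on the work surface. World frame = base frame: x ahead of the robot, y to its left, z up, the work surface at z = 0. Lengths are in m, angles in rad, forces in N, time in s.
With the tool pointing down it reaches from about 0.425 to 0.95 m from the base axis. Payload 4.7 kg.
Tool frame: the origin (TCP) lies midway between the tips of the shut fingers; the grasp point (between the pads) lies 19 mm behind it; z points along the fingers, y is the line along which they close (so a half turn about z gives the same grasp; the last joint's range is limited). The gripper opens to 85 mm and grips with 20 to 120 N. Pads are 22 mm wide; open, the fingers measure 114 mm over their backs; the gripper's body (76 mm by 85 mm) begins 54 mm behind the grasp point. The pads swing forward as they close: fully open they stand 13 mm farther back than shut.
Start: joints at [1.201, 0.469, -0.049, 1.532, 0.024, 1.141, -0.082], TCP at [0.226, -0.636, 0.231] pointing down, gripper open.
Joint ranges: [-2.59, 2.59], [-0.33, 1.99], [-1.39, 1.29], [0.1, 2.45], [-1.04, 4.18], [0.21, 1.99], [-2.66, 2.66]. Speed limits (rad/s): [2.57, 2.57, 3.14, 3.14, 3.14, 3.14, 3.14].

### API

Orientations are given as a unit quaternion [x, y, z, w].
In Python, from rig import arm gives the robot as it stands.
- The arm moves only by the tool jog_arm, never from a script. Its argument "moves" is a list of rows, each a list of 7 numbers: the shift along the tool's x, y, z in cm, then the turn, a rotation vector about the tool's x, y, z in rad, then the finger opening in cm, from 0 to 8.54. A call has 1 to 20 rows; each row is the pose to reach, as a shift and turn from the pose commanded when the call began, along the tool's axes at that moment; what a row does not reach only later rows make up. A row lasts 1/8 s, in which the tool goes at most 62.5 mm and 10.7 degrees, less where a joint would pass 70% of its speed; a pose out of reach is approached as far as the arm can. A call with a gripper value outside its range is refused whole. The fingers move at their own pace and stop on an object; the grip force is fixed at half the most. Time passes only in rows, so rows that repeat a pose let the fingers close. It gives the time, the measured TCP pose, the force, the opening and the grip force at its end, in the units of the state.
- arm.read_state(): the state, without advancing time (a new reading comes with each control period).
- arm.get_image(name): name is "scene" or "top"; returns the picture (420x560x3 uint8, blue, green, red); there is no depth.
- arm.camera_model(name): a dict with "intrinsics" (3x3 intrinsics, pixels), "k1" (the pictures are not rectified: a ray, as slopes to the right and down, at radius r is drawn at 1 + k1 r^2 times it, then the intrinsics apply), "T" (4x4, takes a point from camera to world coordinates). Camera axes: x right, y up, looking along -z (the intrinsics and any distortion apply to the point x, -y, -z); pixel columns grow to the right and rows downward; lengths in m; the calibration is good to about 2 mm. A picture is of the moment at which its call begins. camera_model takes no time and is no camera call.
- arm.close_job(): hands the job in; it is judged then, once.
The state is a dict: "t": time; "joint_pos": joint angles; "qvel": joint speeds; "joint_torque": joint torques, N m; "eef_pos": TCP position; "eef_rot": TCP orientation; "contact_force": force on the tool from outside, world axes, zero at the start; "ft_torque": the same for the moment, N m; "finger_gap": opening from 0.0 (shut) to 1.0 (fully open); "finger_force": force on a finger pad.
Only numpy, scipy, OpenCV 4.12 (cv2) and the standard library are available. Lean on these libraries where they do the work, as an engineer would, in place of code of your own. Each camera call takes 0.05 s, during which the arm holds its last target. There are 200 camera calls.

### The job

Lift the carrying tray by its handle bar, carry it over to the flat code reader on the bench, and by tilting and moving the tray roll the loose steel coupling from the end where it rests up onto the clear window in the middle of the tray; hold the tray in the air over the reader, its underside about 70 mm above the glass, so that the coupling stays over the window and straight above the glass for at least 6 seconds, and finish while still holding. The floor is arched, so the coupling rolls off the middle by itself: never let it run across to the other end or fall out, never touch it with the robot, do not bump the reader, and leave the other things on the bench alone.

Things in the scene. Friction and masses are not known exactly. Their poses are not given: they have to be found in the camera images.
- tray: Loose black tray, nominal 400 g, 306 mm long (its x), 100 mm wide (y). Origin: middle of the underside; z up. Floor arched along x (radius 1300 mm): 15 mm above the underside in the middle, 7 mm at the ends. Clear window: x -30 to +30 mm. End lips 45 mm high, inner faces at x = -145 and +145 mm; side walls 26 mm high, 84 mm apart. Its x starts within 0.4 rad of world +y.
- handle (a point): Centre of the tray's handle bar, 135 mm above the middle of the tray's underside. Straight aluminium bar along tray y: 16 mm thick (tray x), 112 mm long, 30 mm high, on two steel strips 20 x 6 mm outside the side walls, so the coupling passes below it. Grip it from above across its 16 mm, near the middle.
- coupling: Steel pipe coupling, diameter 70, length 70 mm, 350 g (+-30 %), axis along tray y. Origin: its centre; axes turn. Starts against the -x lip (x = -110 mm in the tray; the other lip is met at +110). Rolls along tray x like a solid cylinder: x'' = 6.5 (a + x/1.335) m/s2, x in m, a = tilt in rad, +x end down; rolling drag like 0.014 rad of slope, so it can rest near the top.
- reader: Flat black code reader fixed on the bench, 150 x 150 mm, 40 mm high, with a glass pane in its top. Origin: middle of its underside, on the bench; z up.
- glass (a point): Centre of the reader's glass, 41 mm above the bench; the coupling is presented straight above it.
- parts_box: Bystander: small cardboard box, 110 x 70 mm, 50 mm high; origin in the middle of its underside.
- pipe_cap: Bystander: round steel cap, 50 mm in diameter, 32 mm high; origin in the middle of its underside.
- screwdriver: Bystander: screwdriver lying on the bench.
- tape_roll: Bystander: roll of tape lying flat, 90 mm in diameter, 30 mm high; origin in the middle of its underside.
Things that resemble listed ones, but are neither listed nor needed, are in the scene too. What is shaped like the reader but red or turquoise is not meant.

How it is judged:
By the outcome, as a careful person would: the job done as asked, in the order asked, and still so for the second after the job is handed in, while the arm keeps its last pose, push and grip.
It also fails if it takes over 58 s, if anything falls off the work surface, if the arm or the gripper's body presses on something with over 40 N, if the wrist force passes 120 N, or if a joint passes its speed limit or range.

## Working session

There is one attempt and no reset: what is moved stays moved. The work goes in short steps, Python scripts to look and compute and a tool call to move; the robot and the scene stay as the last step left them, time stands still between calls to the robot, and variables do not carry over. Pictures are saved under pics/ and viewed, at most 10 in all, crops included, and the job is handed in when it is done.

Besides the shell and the picture viewer there is one more tool, called after "Call:" in YAML: its name, and indented under it one key for each argument. jog_arm: Moves the arm, as the interface text tells. Its arguments: {"type":"object","properties":{"moves":{"type":"array","items":{"type":"array","items":{"type":"number"}}}},"required":["moves"]}

```bash
mkdir -p pics; ls
cat > h.py <<'E'
import numpy as np, cv2
from rig import arm
from scipy.spatial.transform import Rotation as R
def ray(n,u,v):
    m=arm.camera_model(n);K=np.array(m["intrinsics"]);T=np.array(m["T"])
    p=cv2.undistortPoints(np.array([[[u,v]]],float),K,np.array([m["k1"],0,0,0,0.]))[0,0]
    d=T[:3,:3]@np.array([p[0],-p[1],-1]);return T[:3,3],d/np.linalg.norm(d)
def onz(n,u,v,z):
    o,d=ray(n,u,v);return o+d*(z-o[2])/d[2]
def two(a,b):
    (o,d),(p,e)=ray(*a),ray(*b)
    s=np.linalg.lstsq(np.c_[d,-e],p-o,rcond=None)[0]
    x,y=o+d*s[0],p+e*s[1];return (x+y)/2,np.linalg.norm(x-y)
def proj(n,P):
    m=arm.camera_model(n);K=np.array(m["intrinsics"]);T=np.array(m["T"])
    q=np.linalg.inv(T)@np.r_[P,1];x,y=q[0]/-q[2],-q[1]/-q[2];f=1+m["k1"]*(x*x+y*y)
    return (K@[x*f,y*f,1])[:2]
E
python3 - <<'E'
from h import *
print(arm.read_state())
for n in("scene","top"):
    cv2.imwrite(f"pics/{n}0.png",arm.get_image(n)); print(arm.camera_model(n))
E
```

```text
pics
{'t': 0.0, 'joint_pos': array([ 1.20105982,  0.46941632, -0.04858718,  1.53373711,  0.02407128,
        1.14097368, -0.08229991]), 'qvel': array([-0.00194594,  0.00027546, -0.00172744,  0.00014037, -0.00012633,
       -0.00103504,  0.00014829]), 'joint_torque': array([ 1.03113684e-04, -5.10302174e+01, -4.66953730e-02, -2.37707502e+01,
        1.06398028e-02,  7.48689752e-03, -2.69230163e-06]), 'eef_pos': array([ 0.22544821, -0.63560142,  0.23026003]), 'eef_rot': array([ 9.85512286e-01,  1.69601249e-01, -1.89920189e-04, -9.56386676e-04]), 'contact_force': array([ 0.41344893,  0.25012525, -0.67903662]), 'ft_torque': array([ 0.03299963,  0.00583101, -0.03159786]), 'finger_force': 0.0, 'finger_gap': 1.0027607881221816}
{'intrinsics': array([[439.05771205,   0.        , 284.594274  ],
       [  0.        , 439.05771205, 202.91972317],
       [  0.        ,   0.        ,   1.        ]]), 'k1': -0.039133701688993744, 'T': array([[-0.33511281, -0.8106803 ,  0.48010089,  1.05313398],
       [ 0.94209396, -0.28150989,  0.18223927,  0.21736973],
       [-0.01258464,  0.51337086,  0.85807458,  1.05718146],
       [ 0.        ,  0.        ,  0.        ,  1.        ]])}
{'intrinsics': array([[523.72413068,   0.        , 275.2900386 ],
       [  0.        , 523.72413068, 200.50450882],
       [  0.        ,   0.        ,   1.        ]]), 'k1': -0.05390900450084676, 'T': array([[ 0.01594536,  0.98497556, -0.1719561 ,  0.22181728],
       [-0.99982878,  0.01409219, -0.01199244,  0.00371337],
       [-0.00938902,  0.17211788,  0.98503161,  1.81870001],
       [ 0.        ,  0.        ,  0.        ,  1.        ]])}
```

View pics/scene0.png

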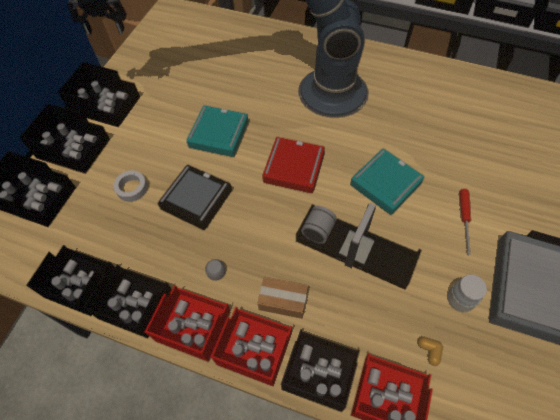

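View pics/top0.png

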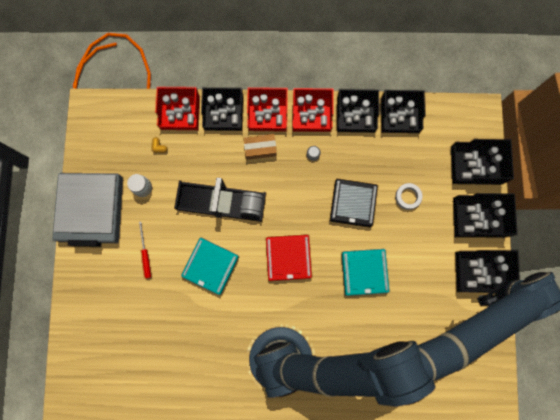

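The scene view shows the tray at (358,245) with its bar near (360,235), the coupling at (319,224) and the black reader at (195,195). In the top view the tray is at (220,202), the bar at (217,197), the coupling at (252,205) and the reader at (354,203). The teal and red readers are decoys.

Run:
```python
import cv2,numpy as np
s=cv2.imread("pics/scene0.png");t=cv2.imread("pics/top0.png")
a=cv2.resize(s[195:290,290:425],None,fx=5,fy=5)[:, :]
b=cv2.resize(t[170:235,165:275],None,fx=5,fy=5)
c=cv2.resize(s[160:230,155:235],None,fx=4,fy=4);d=cv2.resize(t[172:232,322:385],None,fx=4,fy=4)
def pad(im,h,w):
    o=np.zeros((h,w,3),np.uint8);o[:im.shape[0],:im.shape[1]]=im[:h,:w];return o
cv2.imwrite("pics/crop1.png",cv2.resize(np.hstack([pad(a,480,680),pad(b,480,560)]),None,fx=.645,fy=.645,interpolation=cv2.INTER_AREA))
cv2.imwrite("pics/crop2.png",np.hstack([pad(c,290,330),pad(d,290,260)]))
```

```text
(no output)
```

View pics/crop1.png

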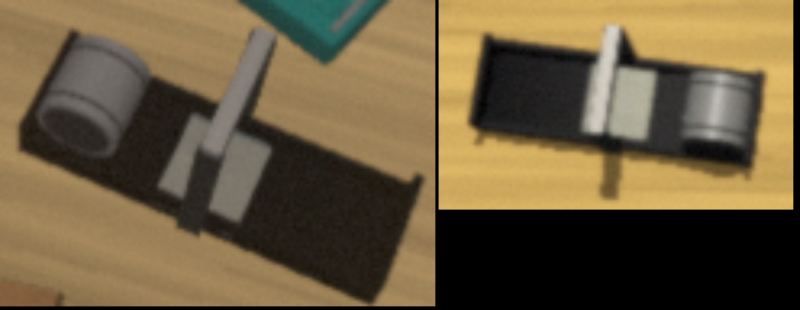

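View pics/crop2.png

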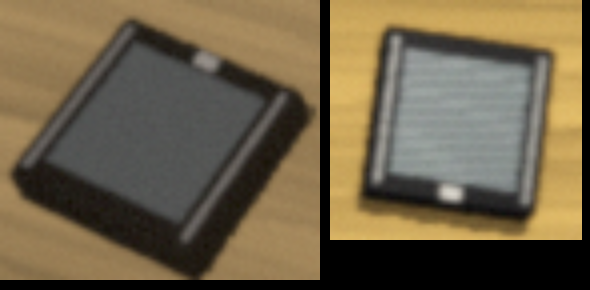

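The crops show the bar's top face running from (262,32) to (212,152) in the scene crop and from (613,27) to (593,132) in the top crop. The reader panes are clear in both views, with the pane corners visible.

Run:
```python
from h import *
S=lambda x,y:("scene",290+x/3.225,195+y/3.225)
T=lambda x,y:("top",165+(x-438.6)/3.225,170+y/3.225)
a=two(S(262,32),T(613,27));b=two(S(212,152),T(593,132));print(a,b)
print("bar len",np.linalg.norm(a[0]-b[0]),"mid",(a[0]+b[0])/2)
# reader pane corners: crop2 4x; scene off(155,160), top off(322,172), top starts at 330
S2=lambda x,y:("scene",155+x/4,160+y/4)
T2=lambda x,y:("top",322+(x-330)/4,172+y/4)
# strips/pane: scene pane corners (TL,TR,BR,BL) matched to top
sc=[(133,41),(266,98),(182,222),(47,165)]
tc=[(389,181),(403,45),(535,64),(522,193)]
C=lambda L:np.mean(L,0)
# tab white
print("tab",two(S2(206,63),T2(450,193)))
print("pane ctr",two(S2(*C(sc)),T2(*C(tc))))
for n,f,L in(("s",S2,sc),("t",T2,tc)): print(n,[onz(*f(*p),.041)[:2].round(3) for p in L], onz(*f(*C(L)),.041).round(4))
# tray corners
for p in[(475,125),(487,38),(763,75),(750,165)]: print("tray top corner",onz(*T(*p),.035 ).round(3))
for p in[(75,32),(20,125),(420,178),(385,290)]: print("tray sc corner",onz(*S(*p),.045 ).round(3))
# bar mask extents in the top
t=cv2.imread("pics/top0.png");s=cv2.imread("pics/scene0.png")
for n,im,(x0,x1,y0,y1) in(("top",t,(205,228,174,214)),("scene",s,(350,378,202,246))):
    c=im[y0:y1,x0:x1].astype(int);print(n);print(c.min(2)[::3])
```

```text
(array([0.55737   , 0.20848145, 0.26452356]), np.float64(0.0277822044334245)) (array([ 0.50389674,  0.2293133 , -0.01139993]), np.float64(0.03471593371950899))
bar len 0.28182819445825086 mid [0.53063337 0.21889737 0.12656182]
tab (array([ 0.46834784, -0.23929233,  0.03330231]), np.float64(9.371979644203689e-05))
pane ctr (array([ 0.53124762, -0.24948893,  0.03139755]), np.float64(0.0027860466295080177))
s [array([ 0.472, -0.293]), array([ 0.486, -0.184]), array([ 0.595, -0.197]), array([ 0.585, -0.303])] [ 0.5357 -0.2438  0.041 ]
t [array([ 0.477, -0.186]), array([ 0.596, -0.199]), array([ 0.581, -0.313]), array([ 0.468, -0.3  ])] [ 0.5302 -0.2494  0.041 ]
tray top corner [0.499 0.368 0.035]
tray top corner [0.595 0.359 0.035]
tray top corner [0.558 0.059 0.035]
tray top corner [0.46  0.071 0.035]
tray sc corner [0.468 0.077 0.045]
tray sc corner [0.564 0.062 0.045]
tray sc corner [0.505 0.372 0.045]
tray sc corner [0.605 0.365 0.045]
top
[[ 94  94  95  98 100  93  95  93  96  92  98  91  92  92  94  97  96  90
   94  97  94  90  98]
 [ 99  98  98  99 101  99  97 100 101  99 103 110
[... 2274 characters left out ...]
 30  30  20  20  27  23  43 101 120 118 119 121 121 118  97  44  32  37
   51  82  88  85  87  86  91  89  92  89]
 [106 102  96  89  78  80 116 117 121 122 123 123 114  76  36  21  29  27
   27  35  51  66  76  84  86  88  85  92]
 [105 107 105 103 104 118 118 124 124 124 120 104  71  62  41  30  21  14
   25  11  19  30  26  21  25  34  36  50]
 [103 102  95 111 117 121 123 122 122 118  93  87 107 107 108 103 103  96
   81  78  64  43  29  18  21  17  26  21]
 [ 91  58  64  88  99 110 121 119 119  86  95 103 105 105 108 109 105 107
  108 108 105 102 103  91  45  25  24  19]
 [ 52  35  34  35  30  38  45  55  52  76  99 105 107 105 105 104 107 106
  112 112 104 104  87  41  21  19  23  24]]
```

Run:
```python
from h import *
t=cv2.imread("pics/top0.png");s=cv2.imread("pics/scene0.png")
def rect(im,box,lo,hi,up=8,k=0):
    x0,x1,y0,y1=box
    g=cv2.resize(im[y0:y1,x0:x1].min(2),None,fx=up,fy=up,interpolation=cv2.INTER_LINEAR)
    m=cv2.inRange(g,lo,hi)
    if k: m=cv2.morphologyEx(m,cv2.MORPH_OPEN,np.ones((k,k)))
    c=max(cv2.findContours(m,0,2)[0],key=cv2.contourArea)
    f=lambda p:(np.array(p)+.5)/up-.5+[x0,y0]
    return c,f
E={}
for n,im,box,lo in(("top",t,(205,228,174,216),158),("scene",s,(350,378,200,248),111)):
    c,f=rect(im,box,lo,255,k=25); b=f(cv2.boxPoints(cv2.minAreaRect(c))); b=b[np.argsort(b[:,1])]
    e=[b[:2].mean(0),b[2:].mean(0)]; print(n,e,"w",np.linalg.norm(b[0]-b[1]))
    if n=="top": e=e[::-1]
    E[n]=e
P=[two(("scene",*E["scene"][i]),("top",*E["top"][i])) for i in(0,1)]
for p in P: print(p)
d=P[1][0]-P[0][0];print("len",np.linalg.norm(d),"mid",(P[0][0]+P[1][0])/2,"bar ang",np.arctan2(d[1],d[0]))
for n in E:
    q=[onz(n,*e,.15) for e in E[n]];print(n,"z=.15",(q[0]+q[1])/2,np.linalg.norm(q[0]-q[1]),np.arctan2(*(q[1]-q[0])[1::-1]))
G={}
for n,im,box in(("top",t,(325,385,174,228)),("scene",s,(156,235,163,228))):
    x0,x1,y0,y1=box; print(n,im[(y0+y1)//2,x0:x1].min(1))
    c,f=rect(im,box,0,48 if n=="top" else 42); h=cv2.convexHull(c)
    q=f(cv2.approxPolyDP(h,20,True)[:,0]);print(q.round(1).tolist())
    print([onz(n,*p,.04)[:2].round(3).tolist() for p in q])
```

```text
top [array([218.18974304, 177.40785682]), array([212.95573235, 210.12042236])] w 4.892767615458248
scene [array([371.66209412, 203.65927601]), array([354.95798469, 240.9597168 ])] w 6.029526486646803
(array([0.47880992, 0.22392179, 0.15020834]), np.float64(0.0018767567469287845))
(array([0.58741818, 0.21128983, 0.14857696]), np.float64(0.0012023131568718367))
len 0.109352559667683 mid [0.53311405 0.21760581 0.14939265] bar ang -0.11578725831118618
top z=.15 [0.53286036 0.21829606 0.15      ] 0.10910045610871753 -0.1210615225850102
scene z=.15 [0.53358416 0.21685614 0.15      ] 0.11007889356269537 -0.11188082924880091
top [ 99  98  97  98  97  98  76  39  39  94 137 140 103 108 144 151 151 150
 152 155 153 149 152 150 148 148 151 148 148 148 148 147 148 148 151 146
 149 148 148 142 142 136 137 136 126 114  90 123 145 115  62  73  96 102
 105 109 107 102 103 105]
[[336.1, 179.1], [372.1, 222.9], [370.3, 227.4], [329.7, 222.9]]
[[0.611, -0.184], [0.459, -0.307], [0.444, -0.301], [0.457, -0.162]]
scene [92 91 93 93 93 94 76 57 72 94 91 62 46 62 79 85 83 82 83 79 82 82 83 86
 84 86 82 83 84 86 82 82 82 79 82 84 82 83 83 83 83 85 83 84 84 83 82 84
 84 83 83 83 84 80 82 83 84 77 52 38 63 97 95 66 37 25 22 21 21 22 13 25
 46 61 79 82 81 81 82]
[[231.9, 187.9], [206.6, 227.4], [197.8, 227.4], [162.9, 210.2], [157.8, 203.9], [210.9, 174.8], [229.1, 182.9]]
[[0.486, -0.152], [0.622, -0.167], [0.629, -0.189], [0.613, -0.3], [0.6, -0.323], [0.465, -0.226], [0.474, -0.166]]
```

Run:
```python
from h import *
t=cv2.imread("pics/top0.png");s=cv2.imread("pics/scene0.png")
G={}
for n,im,box,lo in(("top",t,(338,374,183,221),112),("scene",s,(163,225,166,222),62)):
    x0,x1,y0,y1=box;up=8
    g=cv2.resize(im[y0:y1,x0:x1].min(2),None,fx=up,fy=up,interpolation=cv2.INTER_LINEAR)
    hsv=cv2.resize(cv2.cvtColor(im,cv2.COLOR_BGR2HSV)[y0:y1,x0:x1,1],None,fx=up,fy=up)
    m=cv2.inRange(g,lo,255)&cv2.inRange(hsv,0,80)
    m=cv2.morphologyEx(m,cv2.MORPH_OPEN,np.ones((45,45)))
    c=max(cv2.findContours(m,0,2)[0],key=cv2.contourArea)
    b=(cv2.boxPoints(cv2.minAreaRect(c))+.5)/up-.5+[x0,y0]
    h=cv2.convexHull(c);q=cv2.approxPolyDP(h,30,True)[:,0]; q=(q+.5)/up-.5+[x0,y0]
    W=np.array([onz(n,*p,.041)[:2] for p in q]); print(n,q.round(1).tolist());print(W.round(3).tolist())
    allw=np.array([onz(n,*((p+.5)/up-.5+[x0,y0]),.041)[:2] for p in h[:,0]])*1000
    r=cv2.minAreaRect(allw.astype(np.float32)); print("rect world mm",r)
    G[n]=np.r_[np.array(r[0])/1000,.041]
print(two(("top",*proj("top",G["top"])),("scene",*proj("scene",G["scene"]))))
```

```text
top [[340.4, 184.6], [370.8, 188.9], [367.6, 218.1], [337.6, 214.6]]
[[0.591, -0.199], [0.577, -0.304], [0.476, -0.292], [0.486, -0.189]]
rect world mm ((531.2491455078125, -245.1664581298828), (110.38719940185547, 112.7721939086914), 81.71443176269531)
scene [[186.8, 172.1], [207.9, 174.8], [218.1, 183.3], [200.7, 213.3], [168.9, 200.8]]
[[0.479, -0.294], [0.468, -0.233], [0.485, -0.195], [0.589, -0.199], [0.582, -0.298]]
rect world mm ((528.0191040039062, -245.97328186035156), (110.15473175048828, 121.41943359375), 82.03118133544922)
(array([ 0.53035954, -0.24428239,  0.04535168]), np.float64(0.0005979625359422565))
```

```bash
cat >> h.py <<'E'
def delta(pos,yaw,tilt=0,ref=None):
    """tool shift (cm) and rotvec to world pose; tool down, x axis at yaw; tilt about tool x"""
    if ref is None: s=arm.read_state();ref=(s["eef_pos"],s["eef_rot"])
    r0=R.from_quat(ref[1]); r1=R.from_euler("z",yaw)*R.from_euler("x",np.pi)*R.from_euler("x",tilt)
    return np.r_[r0.inv().apply(np.array(pos)-ref[0])*100,(r0.inv()*r1).as_rotvec()].round(3)
E
python3 - <<'E'
from h import *
for p in[(.5,-.25,.26),(.533,.2177,.26),(.533,.2177,.118)]: print(delta(p,-.116))
E
```

```text
[ 3.8767e+01 -2.7177e+01 -2.9190e+00 -2.0000e-03  0.0000e+00  4.5700e-01]
[ 5.7511e+01 -7.0153e+01 -2.8450e+00 -2.0000e-03  0.0000e+00  4.5700e-01]
[ 5.7512e+01 -7.0128e+01  1.1355e+01 -2.0000e-03  0.0000e+00  4.5700e-01]
```

Call:
jog_arm:
  moves:
    - [4.8,-3.4,-0.4,0,0,0.05,8.5]
    - [9.7,-6.8,-0.8,0,0,0.11,8.5]
    - [14.5,-10.2,-1.2,0,0,0.17,8.5]
    - [19.4,-13.6,-1.6,0,0,0.22,8.5]
    - [24.2,-17,-2,0,0,0.28,8.5]
    - [29.1,-20.4,-2.4,0,0,0.34,8.5]
    - [33.9,-23.8,-2.8,0,0,0.4,8.5]
    - [38.8,-27.2,-2.9,0,0,0.457,8.5]
    - [41.1,-32.5,-2.9,0,0,0.457,8.5]
    - [43.4,-37.9,-2.9,0,0,0.457,8.5]
    - [45.8,-43.3,-2.9,0,0,0.457,8.5]
    - [48.2,-48.7,-2.9,0,0,0.457,8.5]
    - [50.5,-54.1,-2.9,0,0,0.457,8.5]
    - [52.8,-59.4,-2.9,0,0,0.457,8.5]
    - [55.2,-64.8,-2.9,0,0,0.457,8.5]
    - [56.9,-68.7,-2.9,0,0,0.457,8.5]
    - [57.5,-70.1,-2.9,0,0,0.457,8.5]
    - [57.5,-70.1,-2.9,0,0,0.457,8.5]
    - [57.5,-70.1,-2.9,0,0,0.457,8.5]

```text
t: 2.48
eef_pos: [0.5337, 0.2143, 0.26]
eef_rot: [0.998, -0.06, -0.0, 0.001]
contact_force: [-0.2, -0.8, -0.1]
finger_gap: 0.991
finger_force: 0.0
```

Run:
```python
from h import *
s=arm.read_state();print(s["t"],s["eef_pos"],s["joint_pos"],s["contact_force"])
print(delta((.533,.2177,.118),-.116))
a,b=arm.get_image("scene"),arm.get_image("top")
cv2.imwrite("pics/c3.png",np.hstack([cv2.resize(a[150:300,280:430],None,fx=2.6,fy=2.6),cv2.resize(b[130:280,140:290],None,fx=2.6,fy=2.6)]))
```

```text
2.475 [0.53366019 0.21429005 0.26000072] [-0.11416612  0.31517195 -0.43219979  1.72163518  0.14503222  1.13726187
 -2.27890307] [-0.15701336 -0.78494559 -0.112566  ]
[-1.0500e-01 -3.5500e-01  1.4199e+01  2.0000e-03  0.0000e+00 -3.0000e-03]
```

View pics/c3.png

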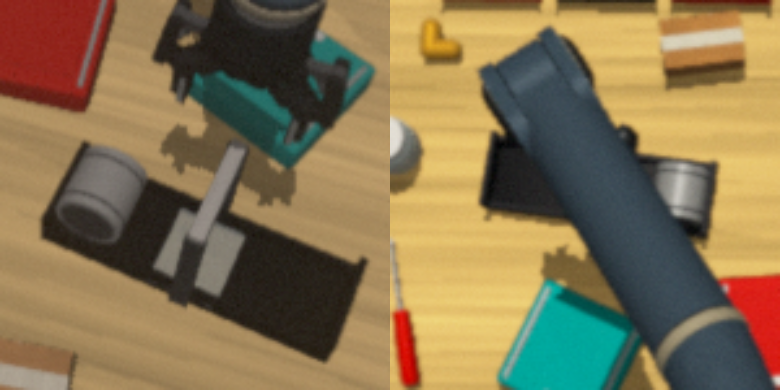

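The gripper stands open above the bar, aligned with it, and the coupling is still at the -x end. Next I descend most of the way and check the settled offset.

Call:
jog_arm:
  moves:
    - [0,0,2,0,0,0,8.5]
    - [0,0,5,0,0,0,8.5]
    - [0,0,7.5,0,0,0,8.5]
    - [0,0,9,0,0,0,8.5]
    - [0,0,9,0,0,0,8.5]
    - [0,0,9,0,0,0,8.5]

```text
t: 3.32
eef_pos: [0.534, 0.2168, 0.1714]
eef_rot: [0.998, -0.058, 0.001, -0.0]
contact_force: [0.3, -0.3, 0.1]
finger_gap: 0.991
finger_force: 0.0
```

Run:
```python
from h import *
s=arm.read_state();print(s["t"],s["eef_pos"],s["qvel"])
print(delta((.533,.2177,.118),-.116))
```

```text
3.325 [0.53402029 0.21682402 0.17135979] [-0.00120694 -0.00695679 -0.00360867 -0.0054731  -0.00159712 -0.00162208
  0.00044998]
[-1.210e-01 -7.000e-02  5.336e+00 -1.000e-03 -2.000e-03 -1.000e-03]
```

Call:
jog_arm:
  moves:
    - [-0.1,0,1.5,0,0,0,8.5]
    - [-0.1,0,3,0,0,0,8.5]
    - [-0.1,0,4.4,0,0,0,8.5]
    - [-0.1,0,5.2,0,0,0,8.5]
    - [-0.1,0,5.2,0,0,0,8.5]
    - [-0.1,0,5.2,0,0,0,5]
    - [-0.1,0,5.2,0,0,0,3]
    - [-0.1,0,5.2,0,0,0,0.5]
    - [-0.1,0,5.2,0,0,0,0.5]
    - [-0.1,0,5.2,0,0,0,0.5]
    - [-0.1,0,5.2,0,0,0,0.5]
    - [-0.1,0,5.2,0,0,0,0.5]

```text
t: 4.82
eef_pos: [0.5326, 0.2176, 0.1188]
eef_rot: [0.998, -0.058, 0.001, -0.001]
contact_force: [0.4, 3.6, 2.9]
finger_gap: 0.179
finger_force: 59.5
```

Call:
jog_arm:
  moves:
    - [0,0,-0.3,0,0,0,0.5]
    - [0,0,-1,0,0,0,0.5]
    - [0,0,-2.2,0,0,0,0.5]
    - [0,0,-3.7,0,0,0,0.5]
    - [0,0,-5.2,0,0,0,0.5]
    - [0,0,-6.7,0,0,0,0.5]
    - [0,0,-8.2,0,0,0,0.5]
    - [0,0,-9.5,0,0,0,0.5]
    - [0,0,-10.5,0,0,0,0.5]
    - [0,0,-11,0,0,0,0.5]
    - [0,0,-11.1,0,0,0,0.5]
    - [0,0,-11.1,0,0,0,0.5]
    - [0,0,-11.1,0,0,0,0.5]

```text
t: 6.45
eef_pos: [0.532, 0.2166, 0.2288]
eef_rot: [0.998, -0.058, -0.0, 0.0]
contact_force: [-0.7, 0.2, -8.9]
finger_gap: 0.176
finger_force: 58.8
```

Run:
```python
from h import *
s=arm.read_state();print(s["t"],s["eef_pos"],R.from_quat(s["eef_rot"]).as_matrix().round(4),s["contact_force"],s["ft_torque"],s["finger_gap"],s["joint_pos"])
a,b=arm.get_image("scene"),arm.get_image("top")
cv2.imwrite("pics/a4.png",a);cv2.imwrite("pics/b4.png",b)
cv2.imwrite("pics/c4.png",np.hstack([cv2.resize(a[150:300,280:430],None,fx=2.6,fy=2.6),cv2.resize(b[130:280,140:290],None,fx=2.6,fy=2.6)]))
```

```text
6.45 [0.53201625 0.21664893 0.22875055] [[ 9.933e-01 -1.159e-01 -1.000e-03]
 [-1.159e-01 -9.933e-01 -5.000e-04]
 [-9.000e-04  6.000e-04 -1.000e+00]] [-0.65353054  0.16462989 -8.86190685] [ 0.46730513 -0.04790939 -0.01991861] 0.17554234316327322 [-0.1207324   0.34187818 -0.4317573   1.76146118  0.16016363  1.07401575
 -2.29426593]
```

View pics/c4.png

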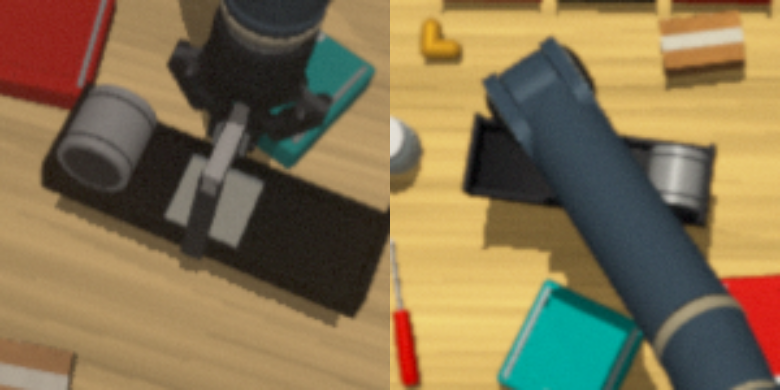

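The tray is up and level, with the coupling still at the -x end. Now I carry it to the reader.

Call:
jog_arm:
  moves:
    - [0,0.3,0,0,0,0,0.5]
    - [0.1,1.1,0,0,0,0,0.5]
    - [0.3,2.5,0,0,0,0,0.5]
    - [0.5,4.4,0,0,0,0,0.5]
    - [0.8,6.7,0,0,0,0,0.5]
    - [1.1,9.5,0,0,0,0,0.5]
    - [1.4,12.6,0,0,0,0,0.5]
    - [1.8,15.9,0,0,0,0,0.5]
    - [2.2,19.4,0,0,0,0,0.5]
    - [2.6,23,0,0,0,0,0.5]
    - [3.1,26.6,0,0,0,0,0.5]
    - [3.5,30.1,0,0,0,0,0.5]
    - [3.9,33.4,0,0,0,0,0.5]
    - [4.2,36.5,0,0,0,0,0.5]
    - [4.5,39.3,0,0,0,0,0.5]
    - [4.8,41.6,0,0,0,0,0.5]
    - [5,43.5,0,0,0,0,0.5]
    - [5.2,44.9,0,0,0,0,0.5]
    - [5.3,45.7,0,0,0,0,0.5]
    - [5.3,46,0,0,0,0,0.5]

```text
t: 9.05
eef_pos: [0.5316, -0.2462, 0.2293]
eef_rot: [0.998, -0.058, -0.0, -0.0]
contact_force: [-0.1, 0.3, -8.3]
finger_gap: 0.18
finger_force: 58.7
```

Call:
jog_arm:
  moves:
    - [0,0,0,0,0,0,0.5]
    - [0,0,0,0,0,0,0.5]
    - [0,0,0,0,0,0,0.5]
    - [0,0,0,0,0,0,0.5]

```text
t: 9.55
eef_pos: [0.5317, -0.2459, 0.2294]
eef_rot: [0.998, -0.058, 0.0, -0.0]
contact_force: [0.0, -0.8, -8.6]
finger_gap: 0.179
finger_force: 58.8
```

Run:
```python
from h import *
s=arm.read_state();print(s["t"],s["eef_pos"],R.from_quat(s["eef_rot"]).as_matrix().round(4),s["contact_force"],s["ft_torque"],s["joint_pos"],s["qvel"])
a,b=arm.get_image("scene"),arm.get_image("top")
cv2.imwrite("pics/a5.png",a);cv2.imwrite("pics/b5.png",b)
cv2.imwrite("pics/c5.png",np.hstack([cv2.resize(a[120:270,120:290],None,fx=2.35,fy=2.35),cv2.resize(b[130:280,270:440],None,fx=2.35,fy=2.35)]))
```

```text
9.55 [ 0.53167372 -0.24593389  0.22938214] [[ 9.933e-01 -1.155e-01  1.000e-04]
 [-1.155e-01 -9.933e-01 -0.000e+00]
 [ 1.000e-04 -0.000e+00 -1.000e+00]] [ 0.04201886 -0.77403775 -8.55069597] [ 0.49816631 -0.0480423   0.03183996] [ 0.53454356  0.33617935 -0.22146742  1.74508653  0.08269645  1.06930203
 -1.40123315] [ 0.00146928  0.00036409  0.00133236 -0.00108004 -0.00053026  0.0022211
  0.00260571]
```

View pics/c5.png

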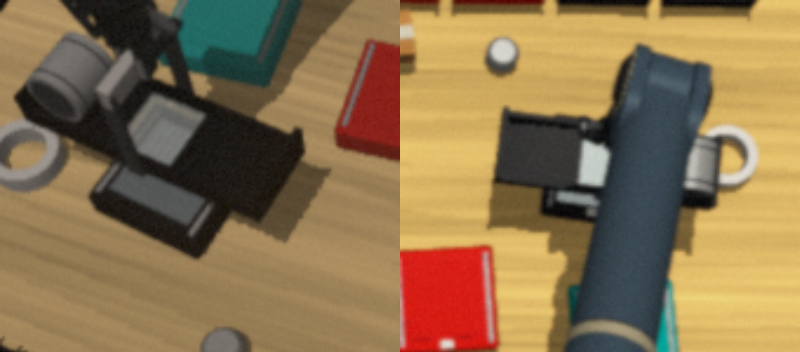

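The tray is over the reader with the coupling still at its -x end, at left in the scene crop. Next I search for a robust staged tilt pulse.

```bash
cat > sim.py <<'E'
import numpy as np
def sim(cmd,x0,v0,a0,off,lag,drag,gain=1.,dt=.005):
    """cmd (rows,N) tilts; others broadcast (N,)."""
    N=cmd.shape[1];x=np.full(N,x0,float);v=np.full(N,v0,float);a=np.full(N,a0,float);prev=np.full(N,a0,float);xm=x.copy();out=[]
    k=int(.125/dt)
    for r in cmd:
        for i in range(k):
            c=prev+(r-prev)*(i+1)/k; a=a+(c-a)*dt/lag
            f=6.5*gain*(a+off+x/1.335); d=6.5*drag
            stick=(np.abs(v)<1e-9)&(np.abs(f)<=d)
            vn=v+np.where(stick,0,f-d*np.where(np.abs(v)>1e-9,np.sign(v),np.sign(f)))*dt
            vn=np.where((v*vn<0)&(np.abs(f)<=d),0,vn)
            v=np.where(stick,0,vn);x=x+v*dt
            h=x<-.11;x=np.where(h,-.11,x);v=np.where(h&(v<0),0,v);xm=np.maximum(xm,x)
        prev=r;out.append(x.copy())
    return x,v,xm,np.array(out)
def search(x0,x1,a0,offs,T=14,n=4000,seed=0,his=(.08,.2),lags=(.04,.08,.13),drags=(.010,.014,.018)):
    g=np.random.default_rng(seed);a1=-x1/1.335
    hi=a0+g.uniform(*his,n)-0*a0;lo=g.uniform(-.12,.08,n)+0*a0;nh=g.integers(1,5,n);nl=g.integers(0,4,n);mid=g.uniform(-.05,.2,n)
    cmd=np.full((T,n),a1)
    for i in range(T):
        cmd[i]=np.where(i<nh,hi,np.where(i==nh,mid,np.where(i<=nh+nl,lo,a1)))
    sc=np.zeros(n);res=[]
    for o in offs:
        for l in lags:
            for d in drags:
                x,v,xm,_=sim(cmd,x0,0,a0,o,l,d)
                sc=np.maximum(sc,np.abs(x-x1)+.3*np.abs(v));res.append(x)
    j=sc.argmin();return sc[j],cmd[:,j],np.array(res)[:,j]
E
python3 - <<'E'
from sim import *
for x1 in(-.08,-.065,-.05):
    s,c,r=search(-.11,x1,0,(-.006,0,.006));print(x1,s.round(4),c.round(3),r.round(3))
E
```

```text
-0.08 0.03 [ 0.112  0.112  0.112  0.087 -0.018 -0.018  0.06   0.06   0.06   0.06
  0.06   0.06   0.06   0.06 ] [-0.11 -0.11 -0.11 -0.11 -0.11 -0.11 -0.11 -0.11 -0.11 -0.11 -0.11 -0.11
 -0.11 -0.11 -0.11 -0.11 -0.11 -0.11 -0.11 -0.11 -0.11 -0.11 -0.11 -0.11
 -0.11 -0.11 -0.11]
-0.065 0.045 [ 0.112  0.112  0.112  0.087 -0.018 -0.018  0.049  0.049  0.049  0.049
  0.049  0.049  0.049  0.049] [-0.11 -0.11 -0.11 -0.11 -0.11 -0.11 -0.11 -0.11 -0.11 -0.11 -0.11 -0.11
 -0.11 -0.11 -0.11 -0.11 -0.11 -0.11 -0.11 -0.11 -0.11 -0.11 -0.11 -0.11
 -0.11 -0.11 -0.11]
-0.05 0.06 [ 0.112  0.112  0.112  0.087 -0.018 -0.018  0.037  0.037  0.037  0.037
  0.037  0.037  0.037  0.037] [-0.11 -0.11 -0.11 -0.11 -0.11 -0.11 -0.11 -0.11 -0.11 -0.11 -0.11 -0.11
 -0.11 -0.11 -0.11 -0.11 -0.11 -0.11 -0.11 -0.11 -0.11 -0.11 -0.11 -0.11
 -0.11 -0.11 -0.11]
```

Call:
jog_arm:
  moves:
    - [0,-0.52,0,-0.05,0,0,0.5]

```text
t: 9.78
eef_pos: [0.5316, -0.2431, 0.2292]
eef_rot: [0.998, -0.06, -0.002, 0.026]
contact_force: [0.6, 0.2, -7.9]
finger_gap: 0.177
finger_force: 59.2
```

```bash
cat >> h.py <<'E'
R0=R.from_euler("z",-.116)*R.from_euler("x",np.pi)
def tilt():
    s=arm.read_state();return -(R0.inv()*R.from_quat(s["eef_rot"])).as_rotvec()[0],s["ft_torque"][0],s["t"],s["eef_pos"]
E
python3 -c "
from h import *
print(tilt())"
```

```text
(np.float64(0.05216322798851108), np.float64(0.7179482495534265), 9.775, array([ 0.53158891, -0.24306016,  0.22922243]))
```

Call:
jog_arm:
  moves:
    - [0,0,0,0,0,0,0.5]

```text
t: 9.9
eef_pos: [0.5328, -0.2391, 0.2294]
eef_rot: [0.998, -0.057, -0.001, 0.024]
contact_force: [-0.2, 0.7, -9.1]
finger_gap: 0.176
finger_force: 59.2
```

```bash
python3 -c "
from h import *
for i in range(6):
    print(tilt()); im=arm.get_image('scene')
cv2.imwrite('pics/a6.png',im)"
```

```text
(np.float64(0.048292274780657785), np.float64(0.6943982576510305), 9.9, array([ 0.53283263, -0.23908195,  0.22944982]))
(np.float64(0.04882330015103347), np.float64(0.5447450349303762), 9.95, array([ 0.53255434, -0.24008625,  0.2294125 ]))
(np.float64(0.04943741477495726), np.float64(0.6518147643866651), 10.0, array([ 0.53230917, -0.24092866,  0.22940077]))
(np.float64(0.04979413965046859), np.float64(0.5878291976360619), 10.05, array([ 0.53214235, -0.24146672,  0.22939684]))
(np.float64(0.04995958877918402), np.float64(0.6139862256557316), 10.1, array([ 0.53203554, -0.24174446,  0.22935024]))
(np.float64(0.049994439781417474), np.float64(0.672744462081159), 10.15, array([ 0.5320247 , -0.24179791,  0.22932345]))
```

```bash
python3 -c "
from h import *
im=cv2.imread('pics/a6.png');c=im[125:200,115:205]
cv2.imwrite('pics/c6.png',cv2.resize(c,None,fx=8,fy=8,interpolation=cv2.INTER_NEAREST))
for p in [(-.11,-.035,.047),(0,-.035,.05),(-.153,-.05,.026),(.153,-.05,.026),(-.11,.035,.047)]:
    t,_,_,e=tilt();n=R0*R.from_euler('x',-t)
    # tray frame: x=-tool y, y=-tool x, z=-tool z ; underside .118 below tcp
    q=e+n.apply([-p[1],-p[0],.118-p[2]]);print(p,q,(proj('scene',q)-[115,125])*8)
"
```

```text
(-0.11, -0.035, 0.047) [ 0.55364715 -0.35845072  0.16387592] [211.95546223 282.21162118]
(0, -0.035, 0.05) [ 0.56638    -0.24917754  0.16137662] [502.413397   410.49980596]
(-0.153, -0.05, 0.026) [ 0.56345431 -0.40388661  0.1450504 ] [ 91.3041954  303.36392561]
(0.153, -0.05, 0.026) [ 0.59882653 -0.10032262  0.12976277] [913.37390253 683.54723136]
(-0.11, 0.035, 0.047) [ 0.48411758 -0.35034892  0.16387592] [338.04645889 126.08174571]
```

View pics/c6.png

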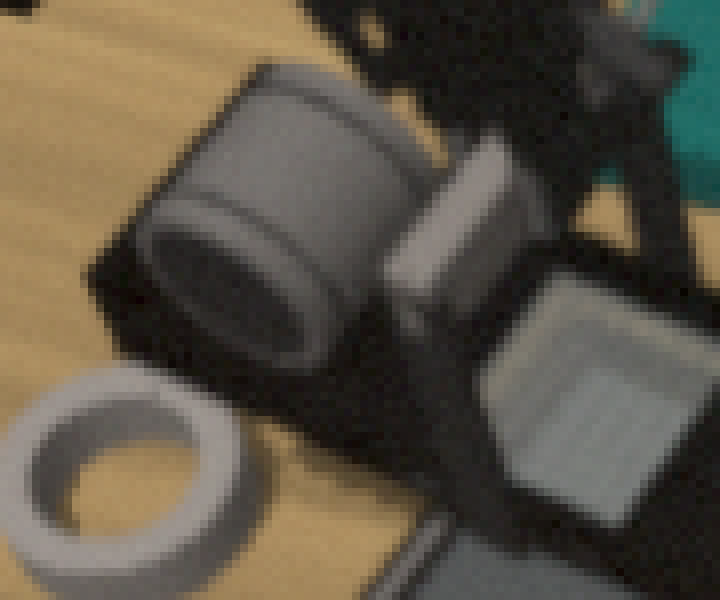

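The crop shows the coupling against the -x lip, with its bore centre near (235,287) in crop pixels, i.e. about (144.4,160.8) in the image. The bar is right of it at (450,220), and the window at (600,400) lies over the reader.

```bash
cat >> h.py <<'E'
def prof(im,eef,rot):
    n=R.from_quat(rot);xs=np.arange(-.150,.10,.0005);uv=[]
    for x in xs:
        z=.015-1.3+np.sqrt(1.335**2-x*x)
        uv.append(proj("scene",eef+n.apply([.035,-x,.118-z])))
    uv=np.array(uv,np.float32)[None]
    g=cv2.remap(cv2.GaussianBlur(im,(3,3),0),uv[...,0],uv[...,1],cv2.INTER_LINEAR)[0].astype(float)
    return xs,g.min(1),g.max(1)-g.min(1)
def track(im=None):
    s=arm.read_state()
    if im is None: im=arm.get_image("scene")
    xs,g,c=prof(im,s["eef_pos"],s["eef_rot"])
    m=(g>60)&(c<35);e=np.flatnonzero(np.diff(m.astype(int)))
    return s["t"],tilt()[0],[(round(xs[i]*1000),"+" if m[i+1] else "-") for i in e],(xs,g,c)
E
python3 -c "
from h import *
a=track(cv2.imread('pics/a6.png'));print(a[:3])
for x,g,c in zip(*a[3]):
    if round(x*2000)%10==0: print(round(x*1000),int(g),int(c),end=' | ')
"
```

```text
(10.2, np.float64(0.0499803919116859), [(-72, '+'), (-71, '-'), (-9, '+'), (53, '-')])
-150 29 17 | -145 24 7 | -140 38 7 | -135 42 6 | -130 37 6 | -125 35 5 | -120 34 4 | -115 34 5 | -110 34 5 | -105 34 5 | -100 35 4 | -95 37 3 | -90 37 3 | -85 37 4 | -80 44 5 | -75 58 5 | -70 58 6 | -65 41 6 | -60 23 5 | -55 16 7 | -50 19 6 | -45 20 7 | -40 23 6 | -35 30 4 | -30 33 4 | -25 33 5 | -20 33 5 | -15 32 5 | -10 55 9 | -5 89 9 | 0 102 5 | 5 105 4 | 10 106 3 | 15 117 3 | 20 121 2 | 25 120 2 | 30 120 4 | 35 120 3 | 40 120 3 | 45 118 3 | 50 96 2 | 55 36 4 | 60 21 5 | 65 23 5 | 70 21 6 | 75 22 6 | 80 20 7 | 85 22 6 | 90 22 6 | 95 22 5 |
```

Run:
```python
from sim import *
for x1 in(-.07,-.055,-.04):
    s,c,r=search(-.11,x1,.05,(-.004,0,.004),n=20000,his=(.06,.25),lags=(.03,.06),drags=(.012,.016));print(x1,s.round(4),c.round(3),r.round(3))
```

```text
-0.07 0.04 [ 0.161  0.    -0.023 -0.023  0.052  0.052  0.052  0.052  0.052  0.052
  0.052  0.052  0.052  0.052] [-0.11 -0.11 -0.11 -0.11 -0.11 -0.11 -0.11 -0.11 -0.11 -0.11 -0.11 -0.11]
-0.055 0.055 [ 0.161  0.    -0.023 -0.023  0.041  0.041  0.041  0.041  0.041  0.041
  0.041  0.041  0.041  0.041] [-0.11 -0.11 -0.11 -0.11 -0.11 -0.11 -0.11 -0.11 -0.11 -0.11 -0.11 -0.11]
-0.04 0.07 [ 0.161  0.    -0.023 -0.023  0.03   0.03   0.03   0.03   0.03   0.03
  0.03   0.03   0.03   0.03 ] [-0.11 -0.11 -0.11 -0.11 -0.11 -0.11 -0.11 -0.11 -0.11 -0.11 -0.11 -0.11]
```

Run:
```python
from sim import *
x1=-.055
for of,lg,dr in[((0,),(.04,),(.014,)),((-.004,.004),(.04,),(.014,)),((0,),(.03,.06),(.014,)),((0,),(.04,),(.012,.016))]:
    s,c,r=search(-.11,x1,.05,of,n=30000,his=(.06,.25),lags=lg,drags=dr);print(x1,s.round(4),c.round(3)[:9],r.round(3))
```

```text
-0.055 0.0 [ 0.214  0.214  0.116 -0.114 -0.114  0.041  0.041  0.041  0.041] [-0.055]
-0.055 0.0165 [ 0.261  0.174 -0.04  -0.04   0.041  0.041  0.041  0.041  0.041] [-0.07  -0.044]
-0.055 0.0031 [ 0.22   0.22  -0.008 -0.015 -0.015  0.041  0.041  0.041  0.041] [-0.052 -0.057]
-0.055 0.0036 [ 0.278  0.186 -0.063 -0.063  0.041  0.041  0.041  0.041  0.041] [-0.052 -0.059]
```

Run:
```python
import re
t=open('sim.py').read()
t=t.replace("    sc=np.zeros(n);res=[]","    p=np.full(n,a0)\n    for i in range(T): cmd[i]=p=np.clip(cmd[i].round(2) if i<6 and 0 else cmd[i],p-.15,p+.15)\n    sc=np.zeros(n);res=[]")
open('sim.py','w').write(t)
from sim import *
for x1 in (-.065,-.055,-.045):
    s,c,r=search(-.11,x1,.05,(-.003,0,.003),n=60000,his=(.06,.25),lags=(.03,.06),drags=(.014,));print(x1,s.round(4),c.round(3)[:9],r.round(3))
    print((sim(c[:,None],-.11,0,.05,0,.045,.014)[3][:,0]*1000).round())
```

```text
-0.065 0.0099 [ 0.2    0.202  0.052 -0.098  0.049  0.049  0.049  0.049  0.049] [-0.068 -0.075 -0.064 -0.068 -0.055 -0.063]
[-110. -104.  -89.  -72.  -66.  -66.  -66.  -66.  -66.  -66.  -66.  -66.
  -66.  -66.]
-0.055 0.0216 [ 0.2    0.209  0.059 -0.091  0.041  0.041  0.041  0.041  0.041] [-0.063 -0.072 -0.058 -0.063 -0.037 -0.055]
[-110. -104.  -88.  -71.  -62.  -60.  -60.  -60.  -60.  -60.  -60.  -60.
  -60.  -60.]
-0.045 0.0341 [ 0.2    0.238  0.088 -0.062 -0.091  0.034  0.034  0.034  0.034] [-0.048 -0.07  -0.041 -0.046 -0.023 -0.039]
[-110. -104.  -86.  -63.  -47.  -43.  -43.  -43.  -43.  -43.  -43.  -43.
  -43.  -43.]
```

Call:
jog_arm:
  moves:
    - [0,-1.54,0.12,-0.15,0,0,0.5]
    - [0,-1.54,0.12,-0.152,0,0,0.5]
    - [0,0,0,0,0,0,0.5]
    - [0,1.54,0.12,0.15,0,0,0.5]
    - [0,0,0,0,0,0,0.5]

```text
t: 10.82
eef_pos: [0.5259, -0.26, 0.2284]
eef_rot: [0.997, -0.072, -0.003, 0.03]
contact_force: [-1.2, 0.7, -9.5]
finger_gap: 0.176
finger_force: 65.2
```

```bash
cat >> h.py <<'E'
def look(k=2):
    for i in range(k):
        T,tq,t,e=tilt();a=track();xs,g,c=a[3]
        print(round(t,3),"tilt",round(T,4),"tq",round(tq,3),"x~",round((2.3*T+.02-tq)/4.3*1000),"eef",e.round(4))
        print("  ",{int(round(x*1000)):int(v) for x,v in zip(xs[::8],g[::8]) if x<.06})
E
python3 -c "
from h import *
look(2)"
```

```text
10.825 tilt 0.0596 tq 0.027 x~ 30 eef [ 0.5259 -0.26    0.2284]
   {-150: 24, -146: 14, -142: 10, -138: 11, -134: 13, -130: 14, -126: 11, -122: 11, -118: 15, -114: 17, -110: 18, -106: 18, -102: 19, -98: 19, -94: 20, -90: 19, -86: 19, -82: 18, -78: 18, -74: 17, -70: 20, -66: 19, -62: 20, -58: 20, -54: 19, -50: 17, -46: 18, -42: 24, -38: 27, -34: 30, -30: 32, -26: 32, -22: 33, -18: 32, -14: 29, -10: 27, -6: 29, -2: 28, 2: 28, 6: 27, 10: 27, 14: 29, 18: 33, 22: 35, 26: 34, 30: 33, 34: 39, 38: 53, 42: 66, 46: 85, 50: 92, 54: 48, 58: 21}
10.875 tilt 0.0558 tq 3.487 x~ -776 eef [ 0.531  -0.244   0.2293]
   {-150: 43, -146: 21, -142: 14, -138: 14, -134: 13, -130: 11, -126: 12, -122: 12, -118: 15, -114: 18, -110: 18, -106: 16, -102: 16, -98: 19, -94: 20, -90: 22, -86: 22, -82: 21, -78: 20, -74: 22, -70: 21, -66: 18, -62: 20, -58: 19, -54: 20, -50: 19, -46: 21, -42: 22, -38: 23, -34: 28, -30: 32, -26: 33, -22: 34, -18: 32, -14: 29, -10: 28, -6: 27, -2: 27, 2: 29, 6: 28, 10: 29, 14: 31, 18: 34, 22: 34, 26: 35, 30: 39, 34: 50, 38: 64, 42: 76, 46: 106, 50: 107, 54: 58, 58: 23}
```

Call:
jog_arm:
  moves:
    - [0,0,0,0.13,0,0,0.5]

```text
t: 11.05
eef_pos: [0.5338, -0.2365, 0.2301]
eef_rot: [0.998, -0.053, 0.003, -0.043]
contact_force: [-0.2, 0.9, -9.2]
finger_gap: 0.179
finger_force: 65.3
```

```bash
python3 -c "
from h import *
look(2)"
```

```text
11.05 tilt -0.0865 tq -0.274 x~ 22 eef [ 0.5338 -0.2365  0.2301]
   {-150: 21, -146: 16, -142: 15, -138: 13, -134: 13, -130: 15, -126: 12, -122: 12, -118: 16, -114: 20, -110: 20, -106: 21, -102: 21, -98: 20, -94: 18, -90: 20, -86: 20, -82: 18, -78: 19, -74: 19, -70: 19, -66: 20, -62: 21, -58: 19, -54: 19, -50: 22, -46: 25, -42: 27, -38: 31, -34: 32, -30: 34, -26: 35, -22: 33, -18: 30, -14: 33, -10: 55, -6: 74, -2: 69, 2: 51, 6: 39, 10: 34, 14: 33, 18: 34, 22: 33, 26: 34, 30: 35, 34: 35, 38: 33, 42: 35, 46: 35, 50: 34, 54: 38, 58: 51}
11.1 tilt -0.0869 tq -2.164 x~ 461 eef [ 0.5325 -0.2431  0.2298]
   {-150: 16, -146: 12, -142: 13, -138: 14, -134: 13, -130: 13, -126: 15, -122: 17, -118: 17, -114: 19, -110: 21, -106: 19, -102: 19, -98: 19, -94: 19, -90: 19, -86: 18, -82: 18, -78: 20, -74: 20, -70: 21, -66: 20, -62: 20, -58: 20, -54: 20, -50: 19, -46: 22, -42: 29, -38: 33, -34: 33, -30: 35, -26: 34, -22: 32, -18: 31, -14: 38, -10: 69, -6: 98, -2: 105, 2: 102, 6: 99, 10: 83, 14: 61, 18: 45, 22: 37, 26: 34, 30: 36, 34: 36, 38: 35, 42: 34, 46: 35, 50: 33, 54: 35, 58: 34}
```

Call:
jog_arm:
  moves:
    - [0,-1.5,0,0.165,0,0,0.5]

```text
t: 11.28
eef_pos: [0.5344, -0.2246, 0.2312]
eef_rot: [0.991, -0.055, 0.008, -0.123]
contact_force: [-0.1, 1.9, -8.8]
finger_gap: 0.178
finger_force: 65.5
```

```bash
python3 -c "
from h import *
look(1)"
```

```text
11.275 tilt -0.2469 tq -0.443 x~ -24 eef [ 0.5344 -0.2246  0.2312]
   {-150: 25, -146: 21, -142: 18, -138: 15, -134: 15, -130: 17, -126: 17, -122: 15, -118: 14, -114: 16, -110: 16, -106: 17, -102: 19, -98: 20, -94: 18, -90: 18, -86: 19, -82: 18, -78: 19, -74: 19, -70: 18, -66: 17, -62: 19, -58: 21, -54: 22, -50: 25, -46: 29, -42: 32, -38: 35, -34: 35, -30: 35, -26: 34, -22: 32, -18: 29, -14: 25, -10: 22, -6: 33, -2: 67, 2: 101, 6: 111, 10: 99, 14: 77, 18: 54, 22: 40, 26: 34, 30: 33, 34: 34, 38: 35, 42: 33, 46: 34, 50: 35, 54: 35, 58: 34}
```

Call:
jog_arm:
  moves:
    - [0,0,0,-0.16,0,0,0.5]

```text
t: 11.45
eef_pos: [0.5321, -0.2328, 0.229]
eef_rot: [0.997, -0.062, 0.001, -0.038]
contact_force: [-0.8, -0.5, -10.5]
finger_gap: 0.171
finger_force: 65.1
```

```bash
python3 -c "
from h import *
look(2)"
```

```text
11.45 tilt -0.0761 tq -0.746 x~ 137 eef [ 0.5321 -0.2328  0.229 ]
   {-150: 20, -146: 15, -142: 15, -138: 16, -134: 14, -130: 13, -126: 14, -122: 12, -118: 14, -114: 18, -110: 19, -106: 19, -102: 20, -98: 19, -94: 19, -90: 18, -86: 19, -82: 21, -78: 21, -74: 21, -70: 22, -66: 22, -62: 21, -58: 20, -54: 20, -50: 21, -46: 22, -42: 27, -38: 30, -34: 33, -30: 35, -26: 34, -22: 31, -18: 29, -14: 37, -10: 67, -6: 99, -2: 114, 2: 119, 6: 121, 10: 117, 14: 102, 18: 77, 22: 54, 26: 39, 30: 35, 34: 34, 38: 34, 42: 35, 46: 36, 50: 35, 54: 34, 58: 34}
11.5 tilt -0.074 tq 1.778 x~ -448 eef [ 0.5346 -0.2252  0.231 ]
   {-150: 30, -146: 18, -142: 16, -138: 15, -134: 16, -130: 17, -126: 17, -122: 15, -118: 13, -114: 13, -110: 19, -106: 20, -102: 21, -98: 22, -94: 20, -90: 20, -86: 21, -82: 20, -78: 19, -74: 20, -70: 22, -66: 20, -62: 20, -58: 22, -54: 22, -50: 21, -46: 21, -42: 26, -38: 30, -34: 32, -30: 34, -26: 33, -22: 34, -18: 30, -14: 34, -10: 63, -6: 103, -2: 115, 2: 108, 6: 92, 10: 67, 14: 47, 18: 36, 22: 34, 26: 34, 30: 35, 34: 35, 38: 35, 42: 35, 46: 35, 50: 36, 54: 35, 58: 34}
```

Call:
jog_arm:
  moves:
    - [0,0,0,-0.065,0,0,0.5]

```text
t: 11.68
eef_pos: [0.5338, -0.227, 0.2307]
eef_rot: [0.998, -0.058, 0.001, -0.009]
contact_force: [0.3, -1.1, -9.4]
finger_gap: 0.178
finger_force: 65.3
```

```bash
cat >> h.py <<'E'
def look2(k=2):
    for i in range(k):
        T,tq,t,e=tilt();a=track();xs,g,c=a[3]
        w=(xs>-.02)&(xs<.06);X=xs[w]*1000;m=g[w]>70
        ed=[(float(X[j]),"+" if m[j+1] else "-") for j in np.flatnonzero(np.diff(m.astype(int)))]
        print(round(t,3),"tilt",round(T,4),"tq",round(tq,3),"eef",e.round(4),"edges",ed,"g",{int(round(x*1000)):int(v) for x,v in zip(xs[::10],g[::10]) if -.15<x<.1})
E
python3 -c "
from h import *
look2(2)"
```

```text
11.675 tilt -0.0178 tq -0.29 eef [ 0.5338 -0.227   0.2307] edges [] g {-145: 17, -140: 12, -135: 10, -130: 13, -125: 15, -120: 16, -115: 20, -110: 20, -105: 20, -100: 20, -95: 20, -90: 19, -85: 22, -80: 21, -75: 18, -70: 21, -65: 20, -60: 18, -55: 19, -50: 20, -45: 18, -40: 24, -35: 31, -30: 34, -25: 34, -20: 33, -15: 31, -10: 39, -5: 35, 0: 29, 5: 29, 10: 32, 15: 33, 20: 35, 25: 34, 30: 34, 35: 33, 40: 34, 45: 37, 50: 47, 55: 60, 60: 48, 65: 21, 70: 17, 75: 19, 80: 21, 85: 22, 90: 19, 95: 20}
11.725 tilt -0.0171 tq 0.687 eef [ 0.5343 -0.2248  0.2309] edges [] g {-145: 16, -140: 11, -135: 12, -130: 12, -125: 13, -120: 13, -115: 19, -110: 22, -105: 21, -100: 19, -95: 18, -90: 21, -85: 19, -80: 21, -75: 22, -70: 22, -65: 17, -60: 18, -55: 20, -50: 18, -45: 21, -40: 26, -35: 31, -30: 36, -25: 35, -20: 33, -15: 28, -10: 27, -5: 28, 0: 26, 5: 29, 10: 32, 15: 33, 20: 36, 25: 34, 30: 33, 35: 33, 40: 39, 45: 54, 50: 62, 55: 40, 60: 19, 65: 15, 70: 19, 75: 19, 80: 20, 85: 20, 90: 22, 95: 22}
```

Call:
jog_arm:
  moves:
    - [0,0,0,-0.06,0,0,0.5]

```text
t: 11.9
eef_pos: [0.5335, -0.2277, 0.2304]
eef_rot: [0.998, -0.059, -0.001, 0.02]
contact_force: [-0.8, -0.2, -9.0]
finger_gap: 0.174
finger_force: 65.4
```

```bash
python3 -c "
from h import *
look2(2)"
```

```text
11.9 tilt 0.0405 tq 0.049 eef [ 0.5335 -0.2277  0.2304] edges [(38.00000000000017, '+'), (51.000000000000185, '-')] g {-145: 13, -140: 9, -135: 11, -130: 14, -125: 14, -120: 17, -115: 19, -110: 19, -105: 19, -100: 17, -95: 20, -90: 22, -85: 20, -80: 20, -75: 20, -70: 20, -65: 19, -60: 18, -55: 20, -50: 18, -45: 20, -40: 25, -35: 29, -30: 31, -25: 33, -20: 33, -15: 31, -10: 28, -5: 27, 0: 28, 5: 28, 10: 31, 15: 33, 20: 35, 25: 39, 30: 51, 35: 63, 40: 81, 45: 114, 50: 89, 55: 30, 60: 22, 65: 21, 70: 23, 75: 19, 80: 21, 85: 20, 90: 22, 95: 24}
11.95 tilt 0.0411 tq 0.896 eef [ 0.534  -0.2254  0.2305] edges [(33.00000000000017, '+'), (51.500000000000185, '-')] g {-145: 16, -140: 13, -135: 11, -130: 13, -125: 13, -120: 14, -115: 18, -110: 19, -105: 20, -100: 21, -95: 19, -90: 21, -85: 22, -80: 22, -75: 19, -70: 15, -65: 16, -60: 20, -55: 17, -50: 18, -45: 20, -40: 29, -35: 38, -30: 36, -25: 34, -20: 34, -15: 32, -10: 29, -5: 28, 0: 28, 5: 30, 10: 29, 15: 33, 20: 38, 25: 50, 30: 64, 35: 82, 40: 117, 45: 120, 50: 96, 55: 36, 60: 20, 65: 22, 70: 21, 75: 23, 80: 21, 85: 22, 90: 22, 95: 22}
```

Call:
jog_arm:
  moves:
    - [0,0,0,0,0,0,0.5]
    - [0,0,0,0.015,0,0,0.5]

```text
t: 12.25
eef_pos: [0.5338, -0.2265, 0.2305]
eef_rot: [0.998, -0.058, -0.001, 0.012]
contact_force: [-0.1, 0.2, -7.8]
finger_gap: 0.171
finger_force: 65.4
```

```bash
python3 -c "
from h import *
look2(2)"
```

```text
12.25 tilt 0.0234 tq 0.128 eef [ 0.5338 -0.2265  0.2305] edges [(28.000000000000163, '+'), (52.000000000000185, '-')] g {-145: 14, -140: 11, -135: 12, -130: 12, -125: 13, -120: 15, -115: 18, -110: 18, -105: 19, -100: 20, -95: 19, -90: 18, -85: 20, -80: 23, -75: 23, -70: 22, -65: 18, -60: 18, -55: 23, -50: 25, -45: 38, -40: 50, -35: 43, -30: 37, -25: 35, -20: 33, -15: 30, -10: 27, -5: 28, 0: 29, 5: 27, 10: 32, 15: 40, 20: 53, 25: 65, 30: 82, 35: 115, 40: 122, 45: 121, 50: 99, 55: 39, 60: 20, 65: 21, 70: 22, 75: 20, 80: 20, 85: 19, 90: 21, 95: 22}
12.3 tilt 0.0233 tq -0.078 eef [ 0.5337 -0.2272  0.2305] edges [(28.500000000000163, '+'), (52.000000000000185, '-')] g {-145: 14, -140: 13, -135: 11, -130: 12, -125: 11, -120: 12, -115: 18, -110: 20, -105: 22, -100: 22, -95: 20, -90: 20, -85: 18, -80: 18, -75: 20, -70: 21, -65: 21, -60: 21, -55: 20, -50: 23, -45: 36, -40: 51, -35: 46, -30: 38, -25: 33, -20: 34, -15: 32, -10: 27, -5: 28, 0: 28, 5: 27, 10: 30, 15: 39, 20: 52, 25: 63, 30: 77, 35: 112, 40: 123, 45: 121, 50: 99, 55: 40, 60: 24, 65: 22, 70: 21, 75: 20, 80: 22, 85: 24, 90: 20, 95: 22}
```

Call:
jog_arm:
  moves:
    - [0,0,0,0.006,0,0,0.5]
    - [0,0,0,0.012,0,0,0.5]
    - [0,0,0,0.012,0,0,0.5]

```text
t: 12.72
eef_pos: [0.5339, -0.2264, 0.2305]
eef_rot: [0.998, -0.058, -0.0, 0.006]
contact_force: [-0.4, -0.1, -8.2]
finger_gap: 0.173
finger_force: 65.4
```

```bash
python3 -c "
from h import *
look2(2)
s=arm.read_state();e=s['eef_pos'];n=R.from_quat(s['eef_rot'])
q=e+n.apply([0,.014,.118-.05]);print('coupling',q,'underside',e+n.apply([0,0,.118]))
print(n.inv().apply(np.array([.532,-.2455,0])-[q[0],q[1],0]))
a,b=arm.get_image('scene'),arm.get_image('top')
cv2.imwrite('pics/c7.png',np.hstack([cv2.resize(a[120:240,110:240],None,fx=4,fy=4),cv2.resize(b[150:270,310:380],None,fx=4,fy=4)]))
"
```

```text
12.725 tilt 0.013 tq 0.023 eef [ 0.5339 -0.2264  0.2305] edges [(33.00000000000017, '+'), (52.000000000000185, '-')] g {-145: 17, -140: 16, -135: 13, -130: 13, -125: 15, -120: 13, -115: 18, -110: 21, -105: 22, -100: 23, -95: 21, -90: 18, -85: 17, -80: 19, -75: 21, -70: 20, -65: 21, -60: 22, -55: 21, -50: 22, -45: 22, -40: 31, -35: 38, -30: 35, -25: 35, -20: 33, -15: 29, -10: 26, -5: 26, 0: 28, 5: 30, 10: 32, 15: 35, 20: 42, 25: 55, 30: 64, 35: 83, 40: 117, 45: 120, 50: 102, 55: 40, 60: 20, 65: 21, 70: 22, 75: 20, 80: 19, 85: 19, 90: 22, 95: 20}
12.775 tilt 0.013 tq 0.073 eef [ 0.5339 -0.2263  0.2305] edges [(33.50000000000017, '+'), (52.500000000000185, '-')] g {-145: 15, -140: 14, -135: 12, -130: 14, -125: 14, -120: 14, -115: 21, -110: 20, -105: 19, -100: 22, -95: 20, -90: 21, -85: 20, -80: 18, -75: 18, -70: 21, -65: 18, -60: 20, -55: 20, -50: 21, -45: 21, -40: 28, -35: 37, -30: 36, -25: 35, -20: 33, -15: 29, -10: 28, -5: 26, 0: 27, 5: 29, 10: 31, 15: 33, 20: 39, 25: 50, 30: 64, 35: 79, 40: 115, 45: 120, 50: 102, 55: 42, 60: 22, 65: 22, 70: 23, 75: 20, 80: 19, 85: 20, 90: 21, 95: 21}
coupling [ 0.53222613 -0.24096567  0.1627071 ] underside [ 0.53377556 -0.22770777  0.11252915]
[3.00596097e-04 4.52962229e-03 5.89722953e-05]
```

View pics/c7.png

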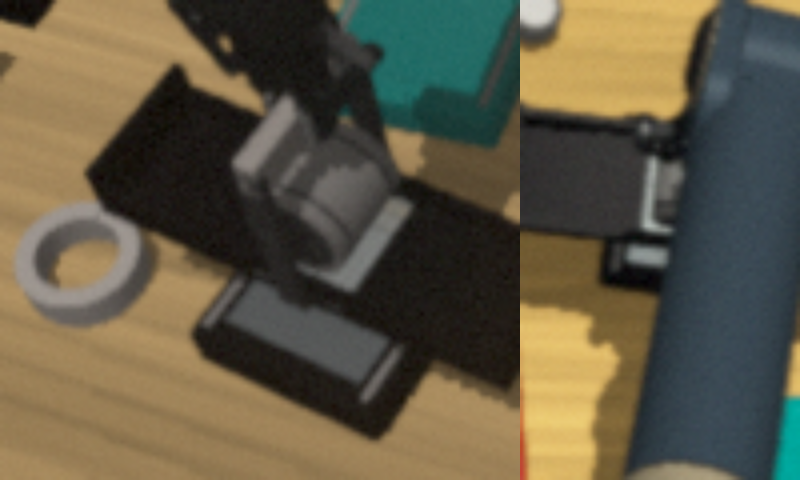

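The coupling rests on the window, under the bar near (330,200) in the left crop, and the reader is beneath it. In the top crop the window's +x edge is at column 643 and the coupling's edge at about 655. I'll use that as an independent check of x.

```bash
python3 -c "
from h import *
look2(1)
b=arm.get_image('top');print(b[192:204:3,332:354].min(2))
s=arm.read_state();e=s['eef_pos'];n=R.from_quat(s['eef_rot'])
ax=n.apply([1,0,0])
for x in(-.02,-.015,-.01,-.005,0,.005):
    z=.015-1.3+np.sqrt(1.335**2-x*x)
    c=e+n.apply([0,-x,.118-z]);o=np.array(arm.camera_model('top')['T'])[:3,3]
    # tangent +x silhouette
    d=o-c;d-=ax*(d@ax);L=np.linalg.norm(d);u=d/L;t=np.cross(ax,u);t*=np.sign(t[1]);r=.035
    p=c+r*(r/L*u+np.sqrt(1-(r/L)**2)*t);print(x,proj('top',p))
print('win',proj('top',e+n.apply([0,-.03,.103])))
"
```

```text
12.925 tilt 0.013 tq 0.066 eef [ 0.534  -0.2261  0.2305] edges [(35.50000000000017, '+'), (52.500000000000185, '-')] g {-145: 13, -140: 13, -135: 17, -130: 15, -125: 14, -120: 18, -115: 21, -110: 21, -105: 19, -100: 17, -95: 20, -90: 23, -85: 19, -80: 20, -75: 21, -70: 21, -65: 21, -60: 23, -55: 21, -50: 18, -45: 19, -40: 23, -35: 29, -30: 33, -25: 34, -20: 34, -15: 28, -10: 27, -5: 26, 0: 26, 5: 28, 10: 32, 15: 35, 20: 37, 25: 46, 30: 61, 35: 66, 40: 103, 45: 119, 50: 102, 55: 40, 60: 21, 65: 21, 70: 18, 75: 19, 80: 21, 85: 19, 90: 21, 95: 21}
[[ 57  49  52  52  55  54  55  55  61  78 105 111  96  96 105 113 113 110
   84  52  35  38]
 [ 54  51  54  55  55  54  54  51  67 103 132 103  92 102 110 113 108 101
   66  40  35  41]
 [ 51  53  54  55  54  52  53  56  74 110 133 102  95 103 106  92  70  57
   41  37  44  43]
 [ 54  55  57  54  56  52  55  56  80 106 103  70  52  55  58  61  53  41
   35  39  40  43]]
-0.02 [348.69405514 194.20133074]
-0.015 [347.15330623 193.99665395]
-0.01 [345.61191882 193.79306621]
-0.005 [344.06994774 193.59057502]
0 [342.52744783 193.38918782]
0.005 [340.98447392 193.18891206]
win [342.9896051  195.40641283]
```

Call:
jog_arm:
  moves:
    - [0,0,0,0.007,0,0,0.5]
    - [0,0,0,0.01,0,0,0.5]

```text
t: 13.28
eef_pos: [0.5339, -0.2264, 0.2305]
eef_rot: [0.998, -0.058, -0.0, 0.001]
contact_force: [-0.5, -0.3, -8.6]
finger_gap: 0.175
finger_force: 65.4
```

```bash
python3 -c "
from h import *
look2(2)
s=arm.read_state();e=s['eef_pos'];n=R.from_quat(s['eef_rot'])
a=arm.get_image('scene');cv2.imwrite('pics/a8.png',a)
for p in[(0,-.056,.15),(0,.056,.15),(-.153,-.05,.045),(.153,-.05,.045),(.03,-.042,.015),(-.153,.05,.045)]: print(p,proj('scene',e+n.apply([-p[1],-p[0],.118-p[2]])).round(1))
print(proj('top',e+n.apply([0,-.153,.118-.045])))
b=arm.get_image('top');print(b[185:200:5,300:322].min(2))
"
```

```text
13.275 tilt 0.0029 tq 0.02 eef [ 0.5339 -0.2264  0.2305] edges [(40.50000000000018, '+'), (52.500000000000185, '-')] g {-145: 13, -140: 14, -135: 15, -130: 11, -125: 15, -120: 16, -115: 20, -110: 21, -105: 19, -100: 21, -95: 18, -90: 21, -85: 23, -80: 19, -75: 19, -70: 19, -65: 20, -60: 19, -55: 19, -50: 21, -45: 21, -40: 25, -35: 30, -30: 32, -25: 34, -20: 34, -15: 29, -10: 27, -5: 27, 0: 29, 5: 29, 10: 31, 15: 33, 20: 34, 25: 36, 30: 43, 35: 59, 40: 68, 45: 105, 50: 102, 55: 41, 60: 21, 65: 19, 70: 20, 75: 19, 80: 20, 85: 21, 90: 22, 95: 20}
13.325 tilt 0.0029 tq -0.007 eef [ 0.5339 -0.2265  0.2305] edges [(41.00000000000018, '+'), (52.500000000000185, '-')] g {-145: 15, -140: 14, -135: 13, -130: 12, -125: 12, -120: 16, -115: 20, -110: 22, -105: 19, -100: 20, -95: 22, -90: 21, -85: 20, -80: 18, -75: 17, -70: 21, -65: 21, -60: 18, -55: 17, -50: 20, -45: 20, -40: 24, -35: 31, -30: 33, -25: 34, -20: 33, -15: 29, -10: 28, -5: 27, 0: 27, 5: 28, 10: 31, 15: 35, 20: 35, 25: 37, 30: 43, 35: 61, 40: 67, 45: 100, 50: 104, 55: 41, 60: 23, 65: 20, 70: 21, 75: 22, 80: 21, 85: 19, 90: 20, 95: 20}
(0, -0.056, 0.15) [169.8 160.9]
(0, 0.056, 0.15) [196.3 126.5]
(-0.153, -0.05, 0.045) [130.9 162.6]
(0.153, -0.05, 0.045) [235. 208.]
(0.03, -0.042, 0.015) [195.3 193. ]
(-0.153, 0.05, 0.045) [153.5 135.1]
[305.9993907  188.82123797]
[[100 100  97  97 100  91  81  58  53  42  46  47  45  50  50  45  46  51
   47  47  51  50]
 [106 106 107 104  98  91  63  56  49  50  49  46  49  47  50  52  49  49
   51  52  54  50]
 [114 111 110 108 101  82  55  50  48  50  43  43  49  47  48  48  47  48
   48  51  53  49]]
```

Call:
jog_arm:
  moves:
    - [0,0,0,0.015,0,0,0.5]

```text
t: 13.6
eef_pos: [0.5341, -0.2258, 0.2306]
eef_rot: [0.998, -0.058, 0.0, -0.006]
contact_force: [-0.6, 0.4, -7.6]
finger_gap: 0.175
finger_force: 65.4
```

```bash
cat >> h.py <<'E'
def look3(k=3):
    for i in range(k):
        T,tq,t,e=tilt();xs,g,c=track()[3];X=xs*1000
        f=lambda lo,hi,th:[round(float(np.interp(th,g[j:j+2],X[j:j+2])),1) for j in range(len(X)-1) if lo<X[j]<hi and g[j]<th<=g[j+1]]
        print(round(t,3),"tilt",round(T,4),"eef",e.round(4),"up50",f(0,60,50),"up80",f(0,60,80),"L40",f(-60,0,40))
E
python3 -c "
from h import *
look3(4)"
```

```text
13.6 tilt -0.0128 eef [ 0.5341 -0.2258  0.2306] up50 [32.0] up80 [42.9] L40 []
13.65 tilt -0.013 eef [ 0.5339 -0.2265  0.2305] up50 [32.5] up80 [43.3] L40 []
13.7 tilt -0.0119 eef [ 0.5338 -0.2268  0.2305] up50 [31.8] up80 [43.5] L40 []
13.75 tilt -0.0118 eef [ 0.5338 -0.2267  0.2305] up50 [31.8] up80 [43.0] L40 []
```

Call:
jog_arm:
  moves:
    - [0,0.03,0,0,0,0,0.5]
    - [0,0.1,0,0,0,0,0.5]
    - [0,0.2,0,0,0,0,0.5]
    - [0,0.32,0,0,0,0,0.5]
    - [0,0.44,0,0,0,0,0.5]
    - [0,0.55,0,0,0,0,0.5]
    - [0,0.62,0,0,0,0,0.5]
    - [0,0.65,0,0,0,0,0.5]

```text
t: 14.8
eef_pos: [0.5332, -0.2327, 0.2304]
eef_rot: [0.998, -0.058, 0.0, -0.006]
contact_force: [1.0, -0.1, -7.6]
finger_gap: 0.172
finger_force: 65.4
```

```bash
python3 -c "
from h import *
look3(3)"
```

```text
14.8 tilt -0.012 eef [ 0.5332 -0.2327  0.2304] up50 [30.5] up80 [42.0] L40 []
14.85 tilt -0.012 eef [ 0.5332 -0.2327  0.2304] up50 [31.0] up80 [42.0] L40 []
14.9 tilt -0.012 eef [ 0.5332 -0.2327  0.2305] up50 [30.8] up80 [42.0] L40 []
```

Call:
jog_arm:
  moves:
    - [0,0.03,0,0,0,0,0.5]
    - [0,0.1,0,0,0,0,0.5]
    - [0.02,0.2,0,0,0,0,0.5]
    - [0.02,0.32,0,0,0,0,0.5]
    - [0.03,0.45,0,0,0,0,0.5]
    - [0.04,0.6,0,0,0,0,0.5]
    - [0.05,0.75,0,0,0,0,0.5]
    - [0.05,0.9,0,0,0,0,0.5]
    - [0.06,1.05,0,0,0,0,0.5]
    - [0.07,1.2,0,0,0,0,0.5]
    - [0.08,1.35,0,0,0,0,0.5]
    - [0.09,1.5,0,0,0,0,0.5]
    - [0.1,1.62,0,0,0,0,0.5]
    - [0.1,1.72,0,0,0,0,0.5]
    - [0.1,1.8,0,0,0,0,0.5]
    - [0.1,1.85,0,0,0,0,0.5]
    - [0.1,1.85,0,0,0,0,0.5]

```text
t: 17.08
eef_pos: [0.532, -0.2512, 0.2302]
eef_rot: [0.998, -0.058, 0.0, -0.006]
contact_force: [0.7, 1.2, -7.9]
finger_gap: 0.177
finger_force: 65.4
```

```bash
python3 -c "
from h import *
look3(3)
b=arm.get_image('top');a=arm.get_image('scene')
cv2.imwrite('pics/c9.png',np.hstack([cv2.resize(a[130:230,115:235],None,fx=5,fy=5),cv2.resize(b[160:260,330:370],None,fx=5,fy=5)]))
s=arm.read_state();e=s['eef_pos'];n=R.from_quat(s['eef_rot']);print(n.as_matrix().round(3).tolist())
for r in range(185,215,4): print(r,b[r,335:360].min(1))
"
```

```text
17.075 tilt -0.012 eef [ 0.532  -0.2512  0.2302] up50 [30.0] up80 [41.8] L40 []
17.125 tilt -0.012 eef [ 0.532  -0.2511  0.2302] up50 [30.0] up80 [41.8] L40 []
17.175 tilt -0.012 eef [ 0.5321 -0.2511  0.2303] up50 [30.8] up80 [41.7] L40 []
[[0.993, -0.116, 0.001], [-0.116, -0.993, 0.012], [0.0, -0.012, -1.0]]
185 [55 54 55 52 56 56 56 52 48 49 47 48 40 37 48 54 39 35 33 36 32 25 17 10
 13]
189 [51 59 53 49 55 54 54 52 53 51 50 54 53 55 60 68 50 37 24 17 15 14 13 14
 17]
193 [ 52  53  57  57  51  55  53  55  55  55  53  54  57  72  86  86  90 101
 112 114 122 127 132 129 106]
197 [ 55  53  52  52  56  58  53  54  55  56  50  51  59  76  88  87  96 108
 114 119 107  87  73  75  74]
201 [56 51 53 55 54 51 54 49 53 52 56 55 68 70 57 50 53 50 53 60 60 54 59 56
 55]
205 [ 55  55  55  55  51  52  56  53  49  57  50  56  87 115  89  63  37  36
  34  28  31  34  37  37  31]
209 [25 31 33 39 39 43 40 33 26 19 18 11 14 20 20 29 36 49 59 63 65 62 51 38
 33]
213 [ 45  73 116 142 148 145 146 143 142 143 145 143 136 134 130 128 127 126
 102  57  26  21  26  29  32]
```

View pics/c9.png

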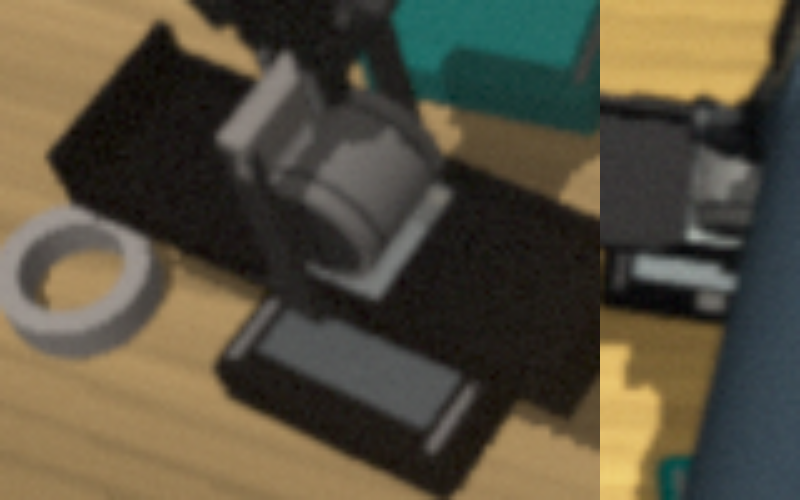

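The scene crop shows the coupling resting in the window (right rim edge near (375,265)), with the reader below. In the top crop the window edge is at column 692 and the coupling's +x edge at about 700.

```bash
python3 -c "
from h import *
s=arm.read_state();e=s['eef_pos'];n=R.from_quat(s['eef_rot']);ax=n.apply([1,0,0])
for cam,sg,cs in(('top',1,(-.005,0,.005,.01)),):
  for x in cs:
    z=.05
    c=e+n.apply([0,-x,.118-z]);o=np.array(arm.camera_model(cam)['T'])[:3,3]
    d=o-c;d-=ax*(d@ax);L=np.linalg.norm(d);u=d/L;t=np.cross(ax,u);t*=np.sign(t[1]);r=.035
    p=c+r*(r/L*u+np.sqrt(1-(r/L)**2)*t);print(cam,x,c.round(4),proj(cam,p).round(1))
print('win top',proj('top',e+n.apply([0,-.03,.103])).round(1))
# scene: outer right-bottom rim, near face lowest visible points; window far corners
for x in(0,.005,.01): print('rim pt 4oclock',x,proj('scene',e+n.apply([.035,-x-.0303,.118-.0325])).round(1))
for y in(-.042,.042): print('win corner',(proj('scene',e+n.apply([-y,-.03,.103]))-[115,130])*5)
look3(2)
"
```

```text
top -0.005 [ 0.5316 -0.2553  0.1622] [351.3 194.3]
top 0 [ 0.5321 -0.2503  0.1623] [349.7 194.1]
top 0.005 [ 0.5327 -0.2454  0.1623] [348.2 193.9]
top 0.01 [ 0.5333 -0.2404  0.1624] [346.7 193.6]
win top [349.8 196. ]
rim pt 4oclock 0 [187.5 184. ]
rim pt 4oclock 0.005 [189.2 184.7]
rim pt 4oclock 0.01 [190.8 185.4]
win corner [361.71407658 299.27160889]
win corner [448.88223622 177.20400941]
17.325 tilt -0.012 eef [ 0.532  -0.2511  0.2303] up50 [30.5] up80 [41.8] L40 []
17.375 tilt -0.0119 eef [ 0.532  -0.2511  0.2302] up50 [29.8] up80 [41.8] L40 []
```

Two cameras put the coupling at about y = -0.2455 above the glass, and it isn't moving. Now I hold for over 6 s.

Call:
jog_arm:
  moves:
    - [0,0,0,0,0,0,0.5]
    - [0,0,0,0,0,0,0.5]
    - [0,0,0,0,0,0,0.5]
    - [0,0,0,0,0,0,0.5]
    - [0,0,0,0,0,0,0.5]
    - [0,0,0,0,0,0,0.5]
    - [0,0,0,0,0,0,0.5]
    - [0,0,0,0,0,0,0.5]
    - [0,0,0,0,0,0,0.5]
    - [0,0,0,0,0,0,0.5]
    - [0,0,0,0,0,0,0.5]
    - [0,0,0,0,0,0,0.5]
    - [0,0,0,0,0,0,0.5]
    - [0,0,0,0,0,0,0.5]
    - [0,0,0,0,0,0,0.5]
    - [0,0,0,0,0,0,0.5]
    - [0,0,0,0,0,0,0.5]
    - [0,0,0,0,0,0,0.5]
    - [0,0,0,0,0,0,0.5]
    - [0,0,0,0,0,0,0.5]

```text
t: 19.92
eef_pos: [0.532, -0.2512, 0.2302]
eef_rot: [0.998, -0.058, 0.0, -0.006]
contact_force: [-0.3, 0.7, -8.5]
finger_gap: 0.175
finger_force: 65.4
```

```bash
python3 -c "
from h import *
look3(2)"
```

```text
19.925 tilt -0.012 eef [ 0.532  -0.2512  0.2302] up50 [29.5] up80 [42.0] L40 []
19.975 tilt -0.0119 eef [ 0.5321 -0.2512  0.2303] up50 [29.3] up80 [42.0] L40 []
```

Call:
jog_arm:
  moves:
    - [0,0,0,0,0,0,0.5]
    - [0,0,0,0,0,0,0.5]
    - [0,0,0,0,0,0,0.5]
    - [0,0,0,0,0,0,0.5]
    - [0,0,0,0,0,0,0.5]
    - [0,0,0,0,0,0,0.5]
    - [0,0,0,0,0,0,0.5]
    - [0,0,0,0,0,0,0.5]
    - [0,0,0,0,0,0,0.5]
    - [0,0,0,0,0,0,0.5]
    - [0,0,0,0,0,0,0.5]
    - [0,0,0,0,0,0,0.5]
    - [0,0,0,0,0,0,0.5]
    - [0,0,0,0,0,0,0.5]
    - [0,0,0,0,0,0,0.5]
    - [0,0,0,0,0,0,0.5]
    - [0,0,0,0,0,0,0.5]
    - [0,0,0,0,0,0,0.5]
    - [0,0,0,0,0,0,0.5]
    - [0,0,0,0,0,0,0.5]

```text
t: 22.52
eef_pos: [0.532, -0.2512, 0.2302]
eef_rot: [0.998, -0.058, 0.0, -0.006]
contact_force: [0.5, 0.2, -8.1]
finger_gap: 0.175
finger_force: 65.4
```

Call:
jog_arm:
  moves:
    - [0,0,0,0,0,0,0.5]
    - [0,0,0,0,0,0,0.5]
    - [0,0,0,0,0,0,0.5]
    - [0,0,0,0,0,0,0.5]
    - [0,0,0,0,0,0,0.5]
    - [0,0,0,0,0,0,0.5]
    - [0,0,0,0,0,0,0.5]
    - [0,0,0,0,0,0,0.5]
    - [0,0,0,0,0,0,0.5]
    - [0,0,0,0,0,0,0.5]
    - [0,0,0,0,0,0,0.5]
    - [0,0,0,0,0,0,0.5]
    - [0,0,0,0,0,0,0.5]
    - [0,0,0,0,0,0,0.5]
    - [0,0,0,0,0,0,0.5]
    - [0,0,0,0,0,0,0.5]
    - [0,0,0,0,0,0,0.5]
    - [0,0,0,0,0,0,0.5]
    - [0,0,0,0,0,0,0.5]
    - [0,0,0,0,0,0,0.5]

```text
t: 25.02
eef_pos: [0.532, -0.2512, 0.2302]
eef_rot: [0.998, -0.058, 0.0, -0.006]
contact_force: [-0.1, 0.1, -8.8]
finger_gap: 0.173
finger_force: 65.4
```

```bash
python3 -c "
from h import *
look3(2)"
```

```text
25.025 tilt -0.0119 eef [ 0.532  -0.2512  0.2302] up50 [29.5] up80 [41.7] L40 []
25.075 tilt -0.0119 eef [ 0.532  -0.2512  0.2302] up50 [29.5] up80 [41.7] L40 []
```

The coupling has stayed put for 8 s, so I hand the job in.

```bash
python3 -c "
from rig import arm
print(arm.close_job())"
```

```text
the job is handed in; nothing more can be done
None
```

The job is handed in at about 25 s: the tray is still gripped about 70 mm above the reader glass, and the coupling rested over the window and, by both cameras, straight above the glass for about 8 s. On the way it overshot the middle to about 47 mm towards the far end before I braked it and rolled it back; it did not reach the other lip.

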